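Ready the detergent station: cup on the drip tray, tray home under the tap

TASK

Pick up the fallen dosing cup and stand it upright, mouth up, on the round mark in the drip tray. Then slide the tray, flat on the counter and with the cup standing on it, between the runners of the drum stand, and press it firmly but gently past its roller catch until it is fully home against the buffers and the cup stands centred under the tap. Do not lift or ram the tray, and leave the other things on the counter where they are.

Things in the scene. Friction and masses are not known exactly. Their poses are not given: they have to be found in the camera images.
- stand: Dark steel stand, fixed, carrying a white 5-litre drum with a tap. x axis: the way the tray goes in, z up; origin on the counter where the tray's origin is (axes equal) when fully home. Drum x 25 to 225, y +-90 mm, up to z 316 mm; plate below it x 10 to 235, y +-108, underside z 100 mm
- entry (a point): middle of the runners' entry, on the counter, at x = -36 mm in the stand's frame. Two aluminium runners 14 mm high, inner faces at y = +-78 mm (3 mm clear of the tray each side), from x = -5 to 135 mm; their mouths flare out to y = +-91 mm at x = -36 mm
- catch (a point): middle of the double roller catch, 147 mm along x in the stand's frame: two sprung rollers grip the tray's tongue. They resist from 7 mm short of home, take about 13 N to pass (tray friction adds 2 to 4 N), give way only 2 mm short, then pull the tray in and hold it. Home is the hard stop on two rubber buffers with faces at x = 135 mm
- nozzle (a point): mouth of the tap, pointing down, 112 mm above the counter, at x = -30 mm, y = 0 in the stand's frame. The tap reaches out over the tray to x = -38 mm; its red handle is 42 mm wide and its top is 177 mm high
- tray: Grey plastic drip tray lying flat, 270 x 150 mm, about 0.45 kg; floor 4 mm thick, rim 4 mm thick and 14 mm high. Origin: centre of its underside; x axis along its length, away from its blue grip, towards the end that goes in first, z up. A steel tongue sticks out 21 mm at the +x end. It starts outside the stand, x roughly towards it
- grip (a point): top middle of the tray's grip: an upright blue wall at its -x end, 10 mm thick (tray x = -135 to -125 mm), 70 mm wide, 40 mm high above the counter, to be pinched from above across its thickness, or pushed. This point is at x = -130 mm, y = 0, z = 40 mm in the tray's frame
- mark (a point): centre of the round mark in the tray (white disc with navy edge, radius 37 mm), on the tray's floor, 4 mm above the counter, at x = -30 mm, y = 0 in the tray's frame: under the nozzle when the tray is home
- cup: Teal eight-sided plastic dosing cup, 60 mm across flats, 80 mm long, wall 3 mm, about 0.07 kg, lying on one flat at the start. Origin: middle of the cup on its axis, 40 mm from its bottom; x axis from bottom to open mouth (up when it stands; origin then 44 mm above the counter on the tray); at the start z is up
- softener: white fabric-softener bottle with a teal label, radius 34 mm, 200 mm tall, standing; origin: centre of its underside, z up. Bystander
- tub: squat stain-remover jar with an orange lid, radius 38 mm, 75 mm tall, standing; origin: centre of its underside. Bystander
- tin: tin with a navy label, radius 30 mm, 100 mm tall, standing; origin: centre of its underside. Bystander
- brush: scrubbing brush lying flat, 170 mm long along its x axis, under 40 mm high; origin under its middle. Bystander
- soap: cream bar of laundry soap, 85 x 55 x 28 mm, lying flat; origin: centre of its underside. Bystander
- peg0: wooden clothes peg, 72 x 11 x 10 mm, lying flat; origin: centre, on the counter. Bystander
- peg1: second wooden clothes peg, same size. Bystander
- peg2: third wooden clothes peg, same size. Bystander
Mind the look-alikes: they are no part of the job. Several things look just like the cup: the one meant starts nearest to the robot's base.

How it is judged (in metres and radians):
On the way, in this order (a step that is already met when the one before it is completed fails the run):
1. the cup stands upright on the mark in the tray, let go, with the tray still outside the stand (angle between cup's own x axis and vertical below 0.08 rad and z of cup in the frame of tray between 0.041 and 0.048 m and horizontal distance between cup and mark below 0.014 m and contact force between the fingers and cup below 0.1 N and x of tray in the frame of stand below -0.1 m), for 0.2 s.
2. the tray is home against the buffers with the cup standing on it (x of tray in the frame of stand above -0.002 m and y of tray in the frame of stand between -0.006 and 0.006 m and angle between the x axis of tray and the x axis of stand, either way round below 0.06 rad and angle between cup's own x axis and vertical below 0.08 rad and z of cup in the frame of tray between 0.041 and 0.048 m), for 0.2 s.
At the end, for the whole second after the job is handed in: Tray flat on the counter, within 2 mm of fully home against the buffers, within 6 mm sideways and 0.06 rad of the stand's axis; cup upright (0.08 rad), mouth up, on the tray's floor, its axis within 16 mm of the tap's nozzle; both at rest and let go (all of step 2 and height (world z) of tray below 0.003 m and angle between tray's own z axis and vertical below 0.03 rad and linear speed of each of cup, tray below 0.01 m/s and horizontal distance between cup and nozzle below 0.016 m); the robot touches nothing.
It fails at once if the tray is lifted off the counter (12 mm) or tipped (0.1 rad) (height (world z) of tray above 0.012 m or angle between tray's own z axis and vertical above 0.1 rad).
It fails at once if the tray is rammed against the stand (more than 80 N) (contact force between tray and stand above 80 N).
It fails at once if another thing on the counter is shifted by more than 30 mm or knocked over (distance of any of softener, tub, tin, brush, soap, peg0, peg1, peg2 from where it was at the start of the episode above 0.03 m or angle between any of softener, tub, tin, brush, soap, peg0, peg1, peg2's own z axis and vertical above 0.5 rad).
It also fails if it takes over 72 s, if anything falls off the work surface, if the arm or the gripper's body presses on something with over 40 N, if the wrist force passes 120 N, or if a joint passes its speed limit or range.

ROBOT

A 6-joint arm with a two-finger parallel gripper is mounted at the origin on the work surface. World frame = base frame: x ahead of the robot, y to its left, z up, the work surface at z = 0. Lengths are in mm, angles in rad, forces in N, time in s.
With the tool pointing down it reaches from about 275 to 850 mm from the base axis. Payload 19 kg.
Tool frame: the origin (TCP) lies at the very end of the fingers, on their centre line; the grasp point (between the pads) lies 19 mm behind it (manip.grip_point_offset is the distance from the TCP to the grasp point, in mm); z points along the fingers, y is the line along which they close (so a half turn about z gives the same grasp; the last joint's range is limited). The gripper opens to 85 mm and grips with 20 to 120 N. Pads are 22 mm wide; open, the fingers measure 114 mm over their backs; the gripper's body (76 mm by 85 mm) begins 54 mm behind the grasp point. The pads swing forward as they close: fully open they stand 13 mm farther back than shut.
Start: joints at [1.029, 0.15, 1.437, -0, 1.554, -0.134], TCP at [228.04, 527.814, 231.267] pointing down, gripper open.
Joint ranges: [-2.8, 2.8], [-0.68, 2.1], [0.12, 2.68], [-1.39, 4.53], [0.16, 2.79], [-2.81, 2.81]. Speed limits (rad/s): [1.89, 1.89, 2.22, 3.01, 3.01, 3.01].

INTERFACE

Orientations are given as a unit quaternion [w, x, y, z].
In Python, from plant import manip, solver, imaging, order, sensors gives the robot as it stands. Calls block until the motion is done:
- manip.move_ptp(position, orientation): joint-space move of the TCP to a pose.
- manip.servo_line(position, rotation=None, speed=150, f_stop=None): straight line of the TCP; rotation=None keeps the orientation; speed is the mean speed in mm/s. With f_stop (N) it stops when the force on the tool has changed by that much, and returns True; else False.
- manip.set_joints(angles): joint-space move.
- manip.gripper_to(opening): finger opening in mm; the grip force is fixed at half the most; returns when the fingers have stopped.
- manip.hold(seconds).
- solver.inverse_kinematics(position, orientation): joint angles nearest the present ones, or None.
- imaging.read_camera(name): name is "scene" or "top" or "wrist"; returns (picture, depth): 384x512x3 uint8, red, green, blue; 384x512 float32, mm along the optical axis (not along the pixel's ray), 0 where there is no reading.
- imaging.camera_model(name): a dict with "fx", "fy", "cx", "cy" (pixels), "world_to_cam" (4x4, takes a point from world to camera coordinates); the wrist camera has in their place "tool_from_camera" (4x4, takes a point from camera to tool coordinates, whose origin is the TCP and whose axes are the flange's). Camera axes: x right, y up, looking along -z (the intrinsics and any distortion apply to the point x, -y, -z); pixel columns grow to the right and rows downward; lengths in mm; the calibration is good to about 2 mm. A picture is of the moment at which its call begins: read the wrist's pose just before it. camera_model takes no time and is no camera call.
A pose or a line that the arm cannot do raises manip.Unreachable and nothing moves.
- order.sign_off(): hands the job in; it is judged then, once.
Readings, each from a call of its own:
- sensors.current_t(): time.
- sensors.current_joint_pos(): joint angles.
- sensors.current_qd(): joint speeds.
- sensors.current_tau(): joint torques, N m.
- sensors.current_eef_pos(): TCP position.
- sensors.current_orientation(): TCP orientation.
- sensors.current_force(): force on the tool from outside, world axes, zero at the start.
- sensors.current_moment(): the same for the moment, N m.
- sensors.current_finger_gap(): finger opening in mm.
- sensors.current_grasp_force(): force on a finger pad.
Only numpy, scipy, OpenCV 4.12 (cv2) and the standard library are available. Lean on these libraries where they do the work, as an engineer would, in place of code of your own. Each camera call takes 0.05 s, during which the arm holds its last target. There are 200 camera calls.

## Working session

There is one attempt and no reset: what is moved stays moved. The work goes in short steps, each a Python script; the robot and the scene stay as the last script left them, time stands still between calls to the robot, and variables do not carry over. Pictures are saved under pics/ and viewed, at most 10 in all, crops included, and the job is handed in when it is done.

```bash
ls; mkdir -p pics; cat > h.py <<'E'
import numpy as np, cv2
from plant import manip, solver, imaging, order, sensors
from scipy.spatial.transform import Rotation as R
def snap(n,f=None):
    p,d=imaging.read_camera(n)
    if f: cv2.imwrite('pics/'+f,cv2.cvtColor(p,cv2.COLOR_RGB2BGR))
    return p,d
def cloud(n,d):
    m=imaging.camera_model(n); v,u=np.mgrid[:384,:512]
    P=np.stack([(u-m['cx'])/m['fx']*d,-(v-m['cy'])/m['fy']*d,-d,np.ones_like(d)],-1)
    W=P@np.linalg.inv(np.array(m['world_to_cam'])).T
    W=W[...,:3]; W[d<=0]=np.nan; return W
E
python3 - <<'E'
from h import *
for n in ['top','scene']:
    p,d=snap(n,n+'0.png'); W=cloud(n,d); np.savez(n+'0.npz',p=p,d=d,W=W)
    m=imaging.camera_model(n); print({k:(v if k!='world_to_cam' else np.linalg.inv(np.array(v)).round(3).tolist()) for k,v in m.items()})
    print([W[r,c].round(0).tolist() for r,c in [(50,50),(192,256),(330,256),(330,450)]])
a=cv2.imread('pics/top0.png');b=cv2.imread('pics/scene0.png')
E
```

```text
pics
{'fx': 430.31870324376706, 'fy': 430.31870324376706, 'cx': 259.58222410914664, 'cy': 190.1554848457309, 'world_to_cam': [[-0.023, 0.983, -0.183, 303.245], [-1.0, -0.026, -0.014, -49.034], [-0.018, 0.182, 0.983, 1604.985], [0.0, 0.0, 0.0, 1.0]]}
[[1601.0, 1193.0, -704.0], [592.0, -13.0, 14.0], [119.0, -8.0, 201.0], [78.0, -693.0, -4.0]]
{'fx': 429.591748775429, 'fy': 429.591748775429, 'cx': 250.92899754524367, 'cy': 190.54758733742042, 'world_to_cam': [[-0.677, -0.449, 0.583, 1220.875], [0.736, -0.414, 0.536, 588.434], [0.001, 0.792, 0.611, 815.933], [0.0, 0.0, 0.0, 1.0]]}
[[486.0, -1218.0, 189.0], [440.0, -109.0, 2.0], [881.0, 289.0, 153.0], [514.0, 532.0, -1.0]]
```

View pics/top0.png

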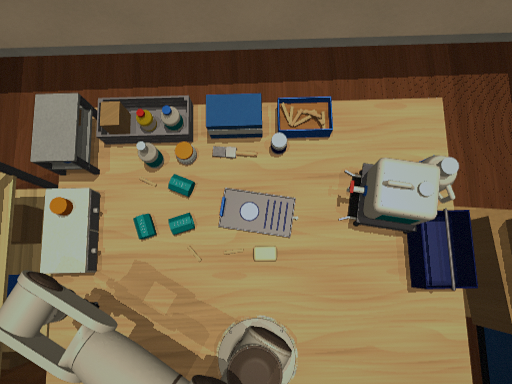

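View pics/scene0.png

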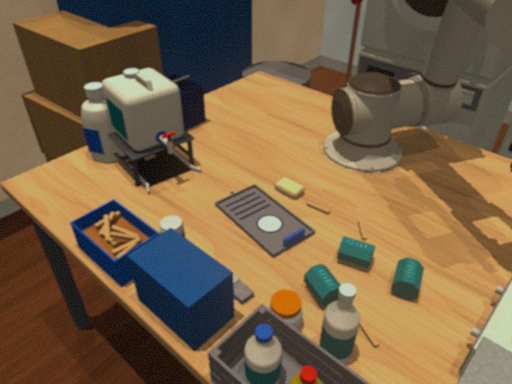

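Top view: three teal cups at (181,186), (145,226) and (181,224). The tray is at (257,212) with its grip at the left (222,205). The stand is at about (395,193), with its tap facing left at (352,187). I'll measure them next.

```bash
python3 - <<'E'
from h import *
T=np.load('top0.npz');S=np.load('scene0.npz')
def st(P):
    r=cv2.minAreaRect(P[:,:2].astype(np.float32)); return np.array(r[0]).round(1),np.array(r[1]).round(1),round(r[2],1)
for n,Z in [('top',T),('scene',S)]:
    hsv=cv2.cvtColor(Z['p'],cv2.COLOR_RGB2HSV);W=Z['W']
    m=((hsv[...,0]>75)&(hsv[...,0]<98)&(hsv[...,1]>120)&(hsv[...,2]>40)).astype(np.uint8)
    k,l,s,c=cv2.connectedComponentsWithStats(m)
    for i in range(1,k):
        if s[i,4]>60:
            P=W[(l==i)&np.isfinite(W[...,2])];P=P[P[:,2]>10]
            if len(P)>30: print(n,'teal',c[i].round(0),s[i,4],st(P),'z',np.percentile(P[:,2],[5,50,98]).round(0),'r',np.hypot(*np.median(P[:,:2],0)).round(0))
    q=W.reshape(-1,3); q=q[np.isfinite(q[:,2])]
    # drum top
    X=q[(q[:,2]>285)&(q[:,2]<330)&(q[:,0]>400)&(q[:,1]<-200)&(q[:,1]>-750)&(q[:,0]<900)]
    print(n,'drum',len(X),st(X) if len(X) else '')
    b=((hsv[...,0]>105)&(hsv[...,0]<122)&(hsv[...,1]>130)&(hsv[...,2]>80))&(W[...,2]>15)&(W[...,2]<50)&(W[...,0]>400)&(W[...,0]<700)&(abs(W[...,1])<250)
    X=W[b]; print(n,'grip',len(X),st(X) if len(X) else '',np.percentile(X[:,2],[5,95]) if len(X) else '')
    # greyish tray
    g=(hsv[...,1]<60)&(W[...,2]<25)&(W[...,2]>-5)&(W[...,0]>400)&(W[...,0]<700)&(W[...,1]<180)&(W[...,1]>-180)
    k,l,s,c=cv2.connectedComponentsWithStats(g.astype(np.uint8)); i=1+np.argmax(s[1:,4]); print(n,'tray',s[i,4],st(W[l==i]))
    r=((hsv[...,0]<6)|(hsv[...,0]>174))&(hsv[...,1]>150)&(W[...,2]>120)&(W[...,2]<200)&(W[...,1]<-150)
    X=W[r]; print(n,'red',len(X),X.mean(0).round(0), X.max(0).round(0),X.min(0).round(0))
    w=(hsv[...,2]>150)&(hsv[...,1]<50)&g
a=cv2.imread('pics/top0.png')[160:250,120:300];a=cv2.resize(a,None,fx=4.4,fy=4.4,interpolation=cv2.INTER_CUBIC);cv2.imwrite('pics/c1.png',a[:600])
E
```

```text
top teal [180. 185.] 340 (array([622.3, 265.3]), array([81.5, 59.1]), 65.8) z [42. 55. 65.] r 674.0
top teal [181. 223.] 366 (array([477.9, 263.2]), array([59.5, 78.6]), 17.4) z [40. 55. 66.] r 542.0
top teal [144. 226.] 375 (array([471.6, 399.5]), array([80.9, 58.8]), 18.3) z [35. 55. 66.] r 614.0
top drum 2411 (array([ 544.4, -491.1]), array([186. , 167.2]), 79.7)
top grip 42 (array([539.4, 113.1]), array([ 8.2, 67.7]), 79.5) [32.44600334 45.00928961]
top tray 2589 (array([516.4, -23.1]), array([285.8, 154.5]), 80.9)
top red 38 [ 573. -339.  177.] [ 592. -333.  184.] [ 554. -346.  170.]
scene teal [117. 118.] 287 (array([ 638.5, -500.8]), array([105.9,   4.2]), 80.1) z [151. 193. 236.] r 811.0
scene teal [356. 249.] 435 (array([489.4, 269.8]), array([39.6, 74.6]), 16.9) z [44. 55. 62.] r 562.0
scene teal [408. 272.] 419 (array([473.6, 401.4]), array([77. , 51.4]), 18.7) z [48. 59. 63.] r 623.0
scene teal [321. 280.] 560 (array([628.7, 266.3]), array([77.9, 49.1]), 66.3) z [45. 58. 62.] r 688.0
scene teal [260. 377.] 288 (array([894.9, 316.8]), array([19.2, 60.1]), 40.5) z [36. 55. 73.] r 958.0
scene drum 1122 (array([ 551.3, -486.6]), array([172.1, 152.9]), 80.1)
scene grip 52 (array([541.8, 115.3]), array([10.4, 63.2]), 76.2) [36.81661926 42.18098586]
scene tray 2915 (array([518.4, -19.4]), array([283.2, 150. ]), 80.2)
scene red 52 [ 572. -339.  171.] [ 595. -327.  178.] [ 520. -391.  143.]
```

View pics/c1.png

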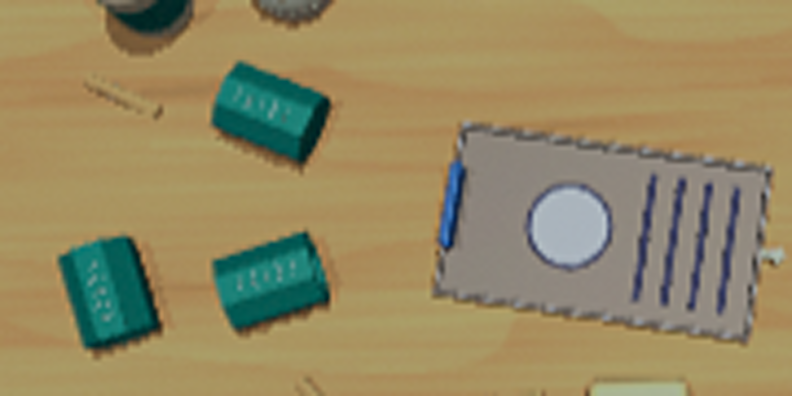

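The cup I want is the one at (181,224): radius 542 mm, against 614 mm for (145,226) and 674 mm for (181,186). The top view doesn't show which end is the mouth, so I'll go over it with the wrist camera.

```bash
cat >> h.py <<'E'
def wcloud(d,pos,q):
    m=imaging.camera_model('wrist'); v,u=np.mgrid[:384,:512]
    P=np.stack([(u-m['cx'])/m['fx']*d,-(v-m['cy'])/m['fy']*d,-d,np.ones_like(d)],-1)
    T=np.eye(4);T[:3,:3]=rot(q).as_matrix();T[:3,3]=pos
    W=(P@(T@np.array(m['tool_from_camera'])).T)[...,:3];W[d<=0]=np.nan;return W
def rot(q): return R.from_quat(np.roll(q,-1))
def quat(z,y):
    z=np.array(z,float)/np.linalg.norm(z);y=np.array(y,float);y-=z*(y@z);y/=np.linalg.norm(y)
    return np.roll(R.from_matrix(np.c_[np.cross(y,z),y,z]).as_quat(),1)
def wsnap(f):
    pos=np.array(sensors.current_eef_pos());q=np.array(sensors.current_orientation())
    p,d=snap('wrist',f);W=wcloud(d,pos,q);return p,d,W
E
python3 - <<'E'
from h import *
print(np.array(imaging.camera_model('wrist')['tool_from_camera']).round(2), imaging.camera_model('wrist')['fx'])
print(sensors.current_t(), R.from_matrix(rot(sensors.current_orientation()).as_matrix()).as_matrix().round(2))
z=[0,0,-1]
manip.move_ptp([440,200,330],quat([0.1,0.1,-1],[0.954,0.299,0]))
p,d,W=wsnap('w1.png'); np.savez('w1.npz',p=p,W=W)
print(sensors.current_t(),sensors.current_joint_pos(),[W[r,c].round(0) for r,c in [(100,100),(192,256),(300,400)]])
s=cv2.imread('pics/scene0.png')[225:305,300:440]
w=cv2.imread('pics/w1.png'); s=cv2.resize(s,(512,293),interpolation=cv2.INTER_CUBIC)
cv2.imwrite('pics/c2.png',cv2.resize(np.vstack([w,s]),None,fx=.88,fy=.88))
E
```

```text
[[  -0.      0.96    0.27   69.83]
 [   1.      0.     -0.     -0.44]
 [  -0.      0.27   -0.96 -143.31]
 [   0.      0.      0.      1.  ]] 296.83173131883683
0.1 [[-0.92  0.4  -0.  ]
 [ 0.4   0.92 -0.  ]
 [ 0.   -0.   -1.  ]]
1.6417 [ 0.21735584 -0.14569392  1.54478591  0.07580755  1.62442532 -0.0753528 ] [array([228., 240.,   1.]), array([489., 170.,   2.]), array([471., 218., 399.])]
```

View pics/c2.png

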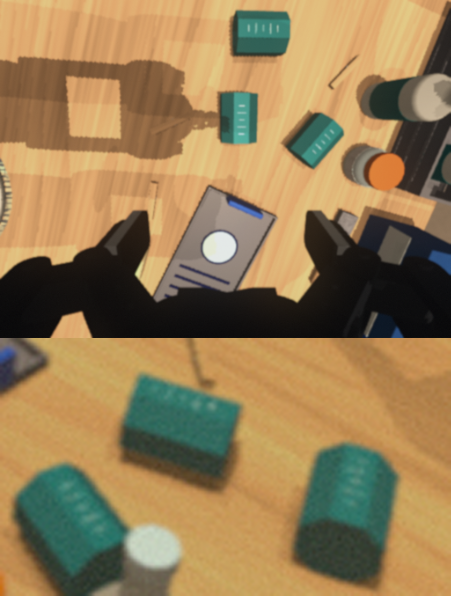

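The target is at about (270,133) in the full wrist frame, but no mouth is visible from above. I'll look along its axis from the tray side.

```bash
python3 - <<'E'
from h import *
u=np.array([-.29,.957,0]);c=np.array([478,263,0])
z=.85*u+np.array([0,0,-.53])
manip.move_ptp(c-175*u+[0,0,140],quat(z,[.957,.29,0]))
p,d,W=wsnap('w2.png'); np.savez('w2.npz',p=p,W=W)
print(sensors.current_t())
E
```

```text
2.675
```

View pics/w2.png

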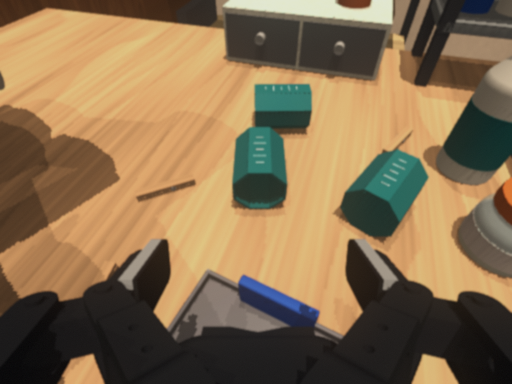

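The target is at (260,165), with its near end at (260,195). I'll enlarge it and check the depth at that end.

```bash
python3 - <<'E'
from h import *
Z=np.load('w2.npz');W=Z['W'];u=np.array([-.29,.957,0]);n=np.array([.957,.29,0]);c=np.array([478,263,0])
for cc in (255,260,265):
  print([(r,*((W[r,cc]-c)@np.c_[u,n,[0,0,1]]).round(0)) for r in range(120,214,4)])
a=cv2.imread('pics/w2.png')[115:250,220:440];a=cv2.convertScaleAbs(a,alpha=1.7);cv2.imwrite('pics/c3.png',cv2.resize(a,None,fx=3.6,fy=3.6,interpolation=cv2.INTER_CUBIC))
E
```

```text
[(120, np.float64(104.0), np.float64(-4.0), np.float64(28.0)), (124, np.float64(104.0), np.float64(-4.0), np.float64(21.0)), (128, np.float64(39.0), np.float64(-4.0), np.float64(61.0)), (132, np.float64(32.0), np.float64(-4.0), np.float64(60.0)), (136, np.float64(22.0), np.float64(-4.0), np.float64(62.0)), (140, np.float64(17.0), np.float64(-4.0), np.float64(60.0)), (144, np.float64(9.0), np.float64(-4.0), np.float64(61.0)), (148, np.float64(1.0), np.float64(-3.0), np.float64(61.0)), (152, np.float64(-6.0), np.float64(-3.0), np.float64(61.0)), (156, np.float64(nan), np.float64(nan), np.float64(nan)), (160, np.float64(-18.0), np.float64(-3.0), np.float64(60.0)), (164, np.float64(-26.0), np.float64(-3.0), np.float64(62.0)), (168, np.float64(-30.0), np.float64(-3.0), np.float64(60.0)), (172, np.float64(-36.0), np.float64(-3.0), np.float64(60.0)), (176, np.float64(15.0), np.float64(-4.0), np.float64(3.0)), (180, np.float64(6.0), np.float64(-4.0), np.float64(4.0)), (184, np.float64(-0.0), np.float64(-4.0), np.float64(4.0)), (188, np.float64(-7.0), np.float64(-4.0), np.float64(4.0)), (192,
[... 2545 characters left out ...]
(-31.0), np.float64(7.0), np.float64(61.0)), (172, np.float64(-37.0), np.float64(7.0), np.float64(61.0)), (176, np.float64(14.0), np.float64(9.0), np.float64(4.0)), (180, np.float64(7.0), np.float64(9.0), np.float64(4.0)), (184, np.float64(-0.0), np.float64(9.0), np.float64(4.0)), (188, np.float64(-7.0), np.float64(9.0), np.float64(4.0)), (192, np.float64(-13.0), np.float64(9.0), np.float64(3.0)), (196, np.float64(-20.0), np.float64(9.0), np.float64(4.0)), (200, np.float64(-26.0), np.float64(8.0), np.float64(3.0)), (204, np.float64(-33.0), np.float64(8.0), np.float64(4.0)), (208, np.float64(-38.0), np.float64(8.0), np.float64(3.0)), (212, np.float64(-43.0), np.float64(8.0), np.float64(1.0))]
```

View pics/c3.png

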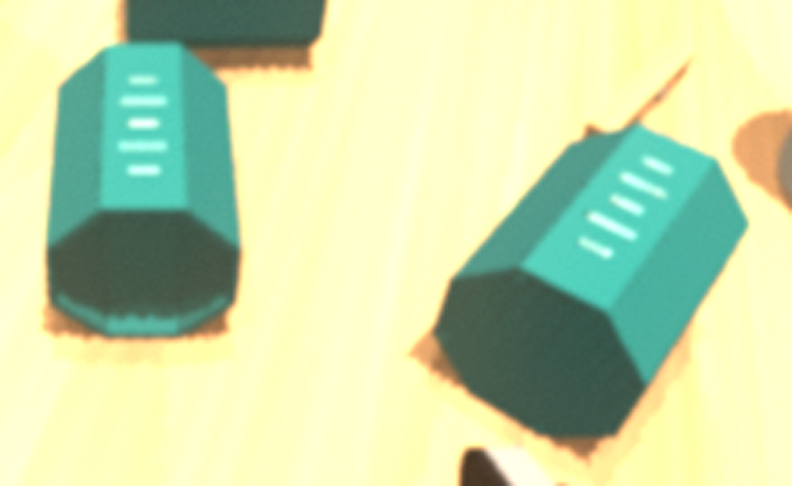

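The mouth is at the near end: the depth reads the inner floor at z≈4 mm under the top edge. So the cup's axis points to −u. Next I'll refine the cup and mark positions, check IK, and pick.

```bash
python3 - <<'E'
from h import *
W=np.load('w2.npz')['W'];c=np.array([478,263.])
q=W[100:230,200:300].reshape(-1,3);q=q[np.isfinite(q[:,2])&(np.hypot(*(q[:,:2]-c).T)<60)]
Q=q[q[:,2]>8];r=cv2.minAreaRect(Q[:,:2].astype(np.float32));print('w2 rect',r)
t=q[(q[:,2]>58)&(q[:,2]<63)][:,:2];v=np.linalg.svd(t-t.mean(0))[2][0];print('top flat',t.mean(0),v,cv2.minAreaRect(t.astype(np.float32)))
for f in ['top0','scene0','w1']:
    Z=np.load(f+'.npz');W=Z['W'];hsv=cv2.cvtColor(Z['p'],cv2.COLOR_RGB2HSV)
    b=(hsv[...,1]<45)&(hsv[...,2]>150)&(np.hypot(W[...,0]-523,W[...,1]-15)<60)
    k,l,s,cc=cv2.connectedComponentsWithStats(b.astype(np.uint8));i=1+np.argmax(s[1:,4])
    P=W[(l==i)];P=P[np.isfinite(P[:,2])];print(f,'mark',s[i,4],(P.min(0)+P.max(0))/2,P.mean(0),np.ptp(P,0))
th=np.radians(42);up=np.array([0,0,1.])
if v[1]>0: v=-v
a=np.r_[v,0];n=np.r_[-v[1],v[0],0];cp=np.r_[r[0],30]
j0=sensors.current_joint_pos()
for sg in (1,-1):
    z=-np.cos(th)*up-np.sin(th)*a
    print('pick',sg,solver.inverse_kinematics(cp+16*z,quat(z,sg*n)))
    for yaw in (-60,-30,0,30,60):
        A=np.array([np.cos(np.radians(yaw)),np.sin(np.radians(yaw)),0]);N=np.array([-A[1],A[0],0])
        z2=np.cos(th)*A-np.sin(th)*up
        s=solver.inverse_kinematics(np.array([523,15,45])+16*z2,quat(z2,sg*N));print(' place',yaw,None if s is None else np.round(s,2))
E
```

```text
w2 rect ((478.6431884765625, 264.9922790527344), (60.04896926879883, 82.62366485595703), 16.93336296081543)
top flat [479.84063104 261.03633652] [ 0.2885803 -0.9574557] ((478.4620056152344, 265.30889892578125), (31.32195472717285, 81.91178894042969), 16.674270629882812)
top0 mark 238 [522.67790464  14.88071542   4.67950357] [522.58128904  15.05483593   4.23177593] [61.59785863 60.61269487 18.55740568]
scene0 mark 283 [519.63145618  15.03733649   5.20280428] [522.39088202  15.89301532   4.25775729] [67.87285498 65.48699206 10.78785702]
w1 mark 1070 [522.32972204  16.35229015   5.37765943] [522.09453906  16.74461203   5.2866377 ] [65.99319029 67.26005176  5.42122594]
pick 1 [-0.01520776  0.36859164  1.82440761  0.72338312  1.29915264 -0.63706482]
 place -60 [ 0.31  0.25  2.02 -1.05  0.99  0.45]
 place -30 [ 0.16  0.04  2.27 -1.35  0.5   0.24]
 place 0 None
 place 30 [-0.52  0.02  2.29  1.21  0.76  2.77]
 place 60 [-0.59  0.22  2.05  0.94  1.17  2.55]
pick -1 [-0.01520776  0.36859164  1.82440761  0.72338312  1.29915264  2.50452783]
 place -60 [ 0.31  0.25  2.02 -1.05  0.99 -2.69]
 place -30 None
 place 0 None
 place 30 [-0.52  0.02  2.29  1.21  0.76 -0.37]
 place 60 [-0.59  0.22  2.05  0.94  1.17 -0.59]
```

```bash
python3 - <<'E'
from h import *
th=np.radians(42);up=np.array([0,0,1.])
a=np.array([.2895,-.9572,0]);n=np.array([.9572,.2895,0]);cp=np.array([478.4,264.2,30])
z=-np.cos(th)*up-np.sin(th)*a;q=quat(z,n);tcp=cp+16*z
manip.gripper_to(85)
manip.move_ptp(tcp-90*z,q)
print(manip.servo_line(tcp,speed=80,f_stop=8),sensors.current_eef_pos()-tcp,sensors.current_force())
manip.gripper_to(50)
print('gap',sensors.current_finger_gap(),sensors.current_grasp_force(),sensors.current_t())
manip.servo_line(tcp+[0,0,110],speed=100)
print('gap',sensors.current_finger_gap(),sensors.current_force())
A=np.array([np.cos(np.radians(-45)),np.sin(np.radians(-45)),0]);N=np.array([-A[1],A[0],0]);z2=np.cos(th)*A-np.sin(th)*up
for h in (150,45): print(solver.inverse_kinematics(np.array([522.4,15.9,h])+16*z2,quat(z2,N)))
snap('scene','s2.png');snap('top','t2.png')
x=cv2.imread('pics/s2.png')[100:330,200:460];y=cv2.imread('pics/t2.png')[130:290,100:320]
cv2.imwrite('pics/c4.png',np.hstack([cv2.resize(x,(400,354)),cv2.resize(y,(400,354))]))
E
```

```text
False [ 0.33998665 -0.19677854  0.32924148] [-0.28987123  0.09280029  0.10172134]
gap 59.16912049546168 64.85173664941271 5.1417
gap 59.02336452331608 [-0.45714465 -0.50735157 -0.51168058]
[ 0.26334192 -0.04759221  2.07284334 -0.97307329  0.89349084  0.03390587]
[ 0.26334192  0.14156703  2.15247759 -1.19203021  0.7660503   0.35608986]
```

View pics/c4.png

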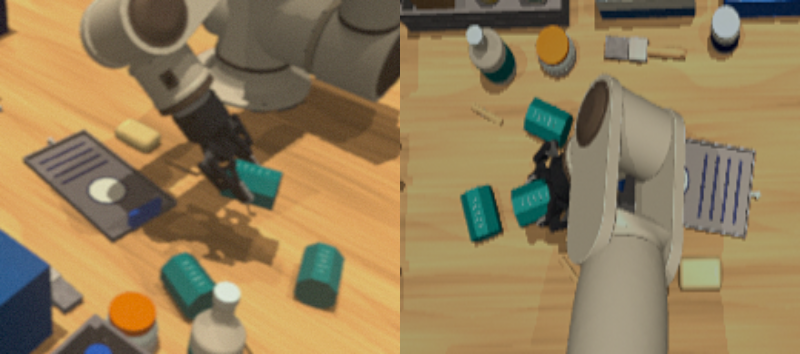

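The cup is held level in the gripper, at about (250,185) in the scene half and (530,200) in the top half. Next I'll rotate it and place it.

```bash
python3 - <<'E'
from h import *
th=np.radians(42);up=np.array([0,0,1.])
A=np.array([np.cos(np.radians(-45)),np.sin(np.radians(-45)),0]);N=np.array([-A[1],A[0],0]);z2=np.cos(th)*A-np.sin(th)*up
q=quat(z2,N);m=np.array([522.4,15.7,0])+16*z2
manip.move_ptp(m+[0,0,150],q)
manip.servo_line(m+[0,0,54],speed=100)
manip.hold(.3)
print(manip.servo_line(m+[0,0,41],speed=15,f_stop=3),sensors.current_eef_pos()-m,sensors.current_force())
p,d=snap('scene','s3.png');np.savez('scene3.npz',p=p,W=cloud('scene',d));print(sensors.current_t())
x=cv2.imread('pics/s3.png')[140:280,180:380];cv2.imwrite('pics/c5.png',cv2.resize(x,(800,560),interpolation=cv2.INTER_CUBIC))
E
```

```text
True [ 1.32634289e-01 -1.33559816e-04  4.62584322e+01] [0.70230717 0.90965343 4.58508327]
10.0583
```

View pics/c5.png

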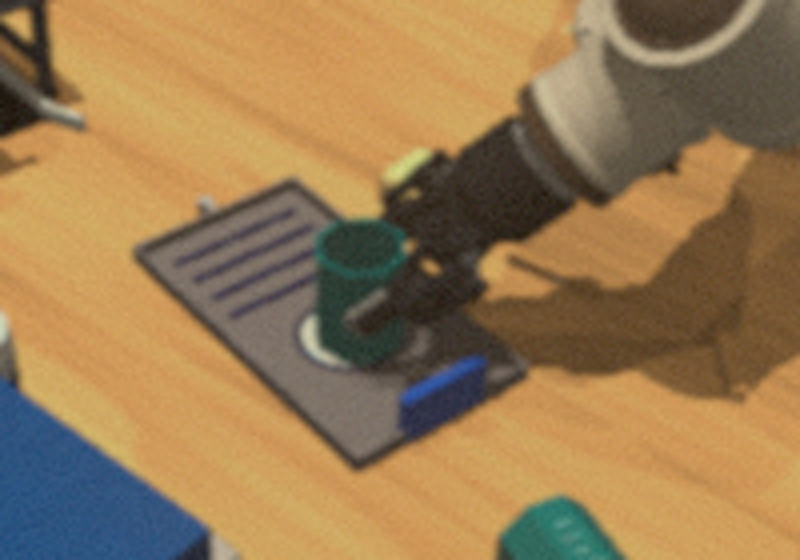

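The cup stands upright on the mark, with its base at about (365,345) in the crop. I'll release it, back away, then check the cup and look at the stand with the wrist camera.

```bash
python3 - <<'E'
from h import *
th=np.radians(42);up=np.array([0,0,1.])
A=np.array([np.cos(np.radians(-45)),np.sin(np.radians(-45)),0]);z2=np.cos(th)*A-np.sin(th)*up
manip.gripper_to(85);manip.hold(.2)
p0=np.array(sensors.current_eef_pos())
manip.servo_line(p0-95*z2,speed=100)
manip.servo_line(p0-95*z2+[0,0,90],speed=150)
h=np.radians(-100);S=np.array([np.cos(h),np.sin(h),0]);Y=np.array([-S[1],S[0],0]);O=np.array([566,-368,0])
for t in (35,25,10):
  for dx in (-200,-240,-160):
    for sg in(1,-1):
      z=np.sin(np.radians(t))*S-np.cos(np.radians(t))*up
      # want tool x ~ +S => y = z cross S
      q=quat(z,sg*np.cross(z,S)); s=solver.inverse_kinematics(O+dx*S+[0,0,200],q)
      print(t,dx,sg,None if s is None else np.round(s,2))
p,d=snap('top','t4.png');np.savez('top4.npz',p=p,d=d,W=cloud('top',d));
p,d=snap('scene','s4.png');np.savez('scene4.npz',p=p,d=d,W=cloud('scene',d));print(sensors.current_t())
for f in ('top4','scene4'):
    Z=np.load(f+'.npz');hsv=cv2.cvtColor(Z['p'],cv2.COLOR_RGB2HSV);W=Z['W']
    m=(hsv[...,0]>75)&(hsv[...,0]<98)&(hsv[...,1]>100)&(np.hypot(W[...,0]-522,W[...,1]-16)<50)
    P=W[m];T=P[P[:,2]>76];print(f,len(P),len(T),'z',np.percentile(P[:,2],[2,50,98]),cv2.minEnclosingCircle(T[:,:2].astype(np.float32)))
    X=T-T.mean(0);print('rim normal',np.linalg.svd(X)[2][2])
E
```

```text
35 -200 1 None
35 -200 -1 [-0.1   0.31  1.42 -0.61  1.48  0.15]
35 -240 1 None
35 -240 -1 [-0.04  0.33  1.4  -0.61  1.52  0.2 ]
35 -160 1 None
35 -160 -1 [-0.17  0.3   1.44 -0.62  1.44  0.1 ]
25 -200 1 None
25 -200 -1 [-0.18  0.28  1.4  -0.44  1.46  0.04]
25 -240 1 None
25 -240 -1 [-0.12  0.29  1.39 -0.44  1.49  0.1 ]
25 -160 1 None
25 -160 -1 [-0.25  0.27  1.41 -0.44  1.43 -0.02]
10 -200 1 None
10 -200 -1 [-0.31  0.26  1.38 -0.17  1.48 -0.12]
10 -240 1 None
10 -240 -1 [-0.25  0.26  1.38 -0.17  1.49 -0.06]
10 -160 1 None
10 -160 -1 [-0.38  0.26  1.37 -0.17  1.47 -0.19]
12.5917
top4 261 58 z [ 1.07866123 12.3666473  88.09329958] ((520.5624389648438, 15.168622970581055), 31.700319290161133)
rim normal [-0.00315342 -0.03538405 -0.99936881]
scene4 43 28 z [40.46241895 81.62175803 86.39555096] ((529.4823608398438, 18.118005752563477), 30.35100555419922)
rim normal [ 0.08816813  0.06358434 -0.99407415]
```

```bash
python3 - <<'E'
from h import *
up=np.array([0,0,1.])
h=np.radians(-100);S=np.array([np.cos(h),np.sin(h),0]);Y=np.array([-S[1],S[0],0]);O=np.array([566,-368,0])
ok=False
for dx in(-150,-180,-120):
    try:
        manip.move_ptp(O+dx*S-140*Y+[0,0,190],quat(-up,np.cross(-up,Y)));print(dx);break
    except manip.Unreachable: print('unreach',dx)
p,d,W=wsnap('w5.png');np.savez('w5.npz',p=p,W=W);print(sensors.current_t())
L=(W-O)@np.c_[S,Y,up]
np.savez('w5.npz',p=p,W=W,L=L)
# ortho map of local frame: x -120..60, y -130..130 , z coded
m=np.isfinite(L[...,2])&(L[...,0]>-120)&(L[...,0]<120)&(abs(L[...,1])<130)&(L[...,2]>-10)&(L[...,2]<30)
im=np.zeros((390,360,3),np.uint8)
X=L[m];c=p[m][:,::-1];im[((130-X[:,1])*1.5).astype(int).clip(0,389),((X[:,0]+120)*1.5).astype(int)]=c
zz=np.zeros((390,360,3),np.uint8);zz[((130-X[:,1])*1.5).astype(int).clip(0,389),((X[:,0]+120)*1.5).astype(int)]=cv2.applyColorMap(((X[:,2]+8)*8).clip(0,255).astype(np.uint8)[:,None],cv2.COLORMAP_JET)[:,0]
b=cv2.imread('pics/w5.png');
cv2.imwrite('pics/c6.png',np.vstack([np.hstack([im,zz])[:, :],cv2.resize(b,(280,210))[:, :] if 0 else np.hstack([cv2.resize(b,(280,210)),np.zeros((210,440,3),np.uint8)])]))
hb=(L[...,2]>7)&(L[...,2]<20)
for x0 in range(-45,100,6):
    for sg in(1,-1):
        k=hb&(L[...,0]>=x0)&(L[...,0]<x0+6)&(L[...,1]*sg>55)&(L[...,1]*sg<115)
        if k.sum()>2: print(x0+3,sg,k.sum(),np.percentile(L[k][:,1],[3,50,97]).round(1),np.median(L[k][:,2]).round(1))
E
```

```text
-150
14.1
-36 -1 45 [-93.8 -90.6 -87.5] 14.2
-30 -1 42 [-92.4 -88.4 -84.7] 14.4
-24 -1 46 [-89.6 -85.5 -82.4] 14.6
-18 -1 44 [-87.2 -83.4 -80.3] 14.2
-12 -1 46 [-84.5 -80.8 -77.4] 14.5
-6 -1 38 [-81.4 -78.8 -76.3] 14.6
0 -1 34 [-81.3 -79.3 -76.3] 14.7
6 -1 37 [-81.3 -78.3 -76.3] 14.9
12 -1 31 [-81.3 -78.3 -76.3] 14.7
18 -1 50 [-96.6 -79.8 -76.3] 14.2
24 -1 118 [-103.3  -91.6  -76.3] 14.6
30 -1 38 [-88.2 -79.2 -76.2] 14.7
36 -1 37 [-81.3 -78.3 -76.2] 14.6
42 -1 32 [-81.2 -78.7 -76.2] 14.5
48 -1 34 [-81.2 -78.7 -76.2] 14.4
54 -1 33 [-81.2 -78.2 -76.2] 14.7
60 -1 37 [-81.2 -79.2 -76.2] 14.2
66 -1 34 [-81.2 -78.7 -76.2] 14.3
72 -1 10 [-80.9 -78.6 -76.2] 14.4
```

View pics/c6.png

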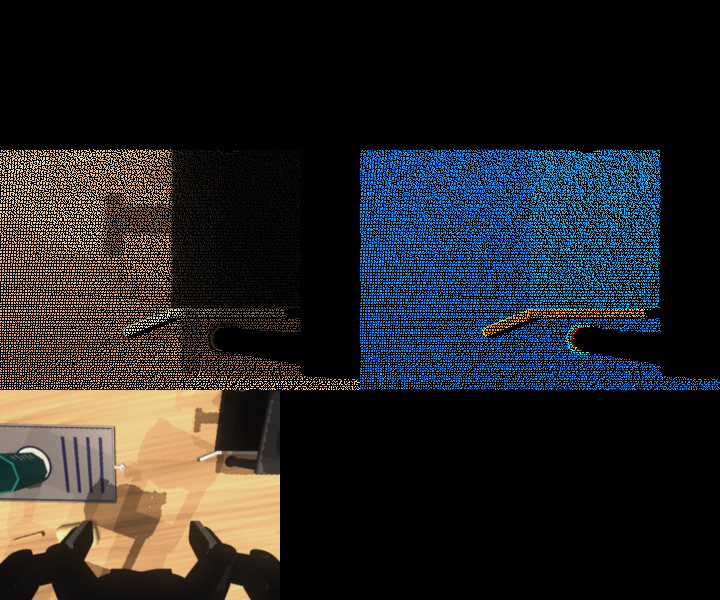

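The flared runner is cleanly measured, and the stand's heading of −100° is confirmed. In the wrist inset the cup stands on the mark at (35,465). Next I'll fit the tray from the same frame.

```bash
python3 - <<'E'
from h import *
L=np.load('w5.npz')['L'];W=np.load('w5.npz')['W']
k=(L[...,2]>7)&(L[...,2]<20)&(L[...,1]<-70)&(L[...,1]>-98)&(L[...,0]>-60)&(L[...,0]<5)
print('runner tip x',np.sort(L[k][:,0])[[0,3,8]], 'n',k.sum())
k=(L[...,2]>9)&(L[...,2]<19)&(L[...,0]<-100)&(L[...,1]>-250)
P=L[k];print(len(P),P.min(0),P.max(0))
from scipy.optimize import least_squares
def res(v,P):
    c,s=np.cos(v[2]),np.sin(v[2]);d=P[:,:2]-v[:2];x=d[:,0]*c+d[:,1]*s;y=-d[:,0]*s+d[:,1]*c
    r=np.stack([x-133,y-73,y+73]);return np.take_along_axis(r,abs(r).argmin(0)[None],0)[0]
h=np.radians(-100);S=np.array([np.cos(h),np.sin(h),0]);Y=np.array([-S[1],S[0],0]);O=np.array([566,-368,0])
v0=np.array([(np.array([518.4,-15,0])-O)@S,(np.array([518.4,-15,0])-O)@Y,0.])
P=P[abs(res(v0,P))<12]
f=least_squares(res,v0,args=(P,),loss='soft_l1',f_scale=1.5);print(len(P),v0,f.x,np.abs(f.fun).mean())
c,s=np.cos(f.x[2]),np.sin(f.x[2]);d=P[:,:2]-f.x[:2];x=d[:,0]*c+d[:,1]*s;y=-d[:,0]*s+d[:,1]*c
for nm,a in(('front',x[x>125]),('y+',y[(y>65)&(x<120)]),('y-',y[(y<-65)&(x<120)])): print(nm,len(a),np.percentile(a,[5,50,95]).round(1))
w=O+f.x[0]*S+f.x[1]*Y;print('tray world',w,'hd',-100+np.degrees(f.x[2]))
t=np.radians(-100+np.degrees(f.x[2]));print('grip',w-130*np.array([np.cos(t),np.sin(t),0]))
up=np.array([0,0,1.])
for gp,ang in((w-130*np.array([np.cos(t),np.sin(t),0]),t),(O-330*S,h),(O-130*S,h)):
  for sg in(1,-1):
    y=sg*np.array([np.cos(ang),np.sin(ang),0])
    for z in(20,120):
      s=solver.inverse_kinematics(gp*[1,1,0]+[0,0,z],quat(-up,y));print(sg,z,None if s is None else np.round(s,2))
E
```

```text
runner tip x [-38.25693894 -37.91671967 -37.58806298] n 307
3271 [-442.18874406 -249.45745186    9.01259317] [-181.18796768  -28.17898282   18.99469769]
2640 [-339.37148356 -108.17465576    0.        ] [-3.36180233e+02 -1.03988558e+02 -1.96994403e-02] 1.231520845373095
front 716 [129.1 132.8 136.1]
y+ 945 [70.7 72.4 74.5]
y- 932 [-74.8 -72.2 -71. ]
tray world [521.96834702 -18.86967708   0.        ] hd -101.12869478757128
grip [547.06008797 108.68581883   0.        ]
1 20 [ 0.06  0.28  1.73 -0.    1.13  1.82]
1 120 [ 0.06  0.18  1.64 -0.    1.33  1.82]
-1 20 [ 0.06  0.28  1.73 -0.    1.13 -1.32]
-1 120 [ 0.06  0.18  1.64 -0.    1.33 -1.32]
1 20 [-0.19  0.4   1.57 -0.    1.17  1.55]
1 120 [-0.19  0.31  1.47 -0.    1.36  1.55]
-1 20 [-0.19  0.4   1.57 -0.    1.17 -1.59]
-1 120 [-0.19  0.31  1.47 -0.    1.36 -1.59]
1 20 [-0.51  0.42  1.54 -0.    1.18  1.24]
1 120 [-0.51  0.33  1.44 -0.    1.37  1.24]
-1 20 [-0.51  0.42  1.54 -0.    1.18 -1.9 ]
-1 120 [-0.51  0.33  1.44 -0.    1.37 -1.9 ]
```

```bash
cat >> h.py <<'E'
from scipy.optimize import least_squares
def trayfit(W,v0,S,Y,O):
    L=(W-O)@np.c_[S,Y,[0,0,1]];L=L[np.isfinite(L[...,2])]
    def res(v,P):
        c,s=np.cos(v[2]),np.sin(v[2]);d=P[:,:2]-v[:2];x=d[:,0]*c+d[:,1]*s;y=-d[:,0]*s+d[:,1]*c
        r=np.stack([x-133,y-73,y+73,x+133]);return np.take_along_axis(r,abs(r).argmin(0)[None],0)[0]
    P=L[(L[:,2]>9)&(L[:,2]<19)&(np.hypot(*(L[:,:2]-v0[:2]).T)<165)];P=P[abs(res(v0,P))<12]
    f=least_squares(res,v0,args=(P,),loss='soft_l1',f_scale=1.5);return f.x,len(P)
h0=np.radians(-100);S=np.array([np.cos(h0),np.sin(h0),0]);Y=np.array([-S[1],S[0],0]);O=np.array([566,-368,0.])
up=np.array([0,0,1.])
E
python3 - <<'E'
from h import *
print(imaging.camera_model('wrist').keys(), imaging.camera_model('top').keys())
v0=np.array([-338,-106,0.])
for f in('top0','scene0','top4','scene4','w1','w5'): print(f,trayfit(np.load(f+'.npz')['W'],v0,S,Y,O))
# above grip, tool y = -S dir (j6 ~ -1.3), camera toward robot side or away
g=np.array([543,111,190.])
t=np.radians(-100.5);T=np.array([np.cos(t),np.sin(t),0])
for y in(T,-T): print(np.cross(y,-up).round(2))
Q=quat(-up,-T)
manip.move_ptp(g-40*np.cross(-T,-up),Q)
p,d,W=wsnap('w6.png');np.savez('w6.npz',p=p,W=W);print('w6',trayfit(W,v0,S,Y,O))
hsv=cv2.cvtColor(p,cv2.COLOR_RGB2HSV)
b=(hsv[...,0]>105)&(hsv[...,0]<122)&(hsv[...,1]>130)&(hsv[...,2]>60)&(W[...,2]>34)&(W[...,2]<46)&(np.hypot(W[...,0]-543,W[...,1]-111)<60)
X=W[b];print(len(X),cv2.minAreaRect(X[:,:2].astype(np.float32)),np.median(X[:,2]),sensors.current_t())
E
```

```text
dict_keys(['fx', 'fy', 'cx', 'cy', 'tool_from_camera']) dict_keys(['fx', 'fy', 'cx', 'cy', 'world_to_cam'])
top0 (array([-3.39304521e+02, -1.10373774e+02,  3.43062573e-03]), 251)
scene0 (array([-3.41297001e+02, -1.07830912e+02,  4.34667390e-03]), 480)
top4 (array([-3.35572241e+02, -1.04823502e+02, -1.87811438e-02]), 242)
scene4 (array([-3.37124020e+02, -1.01912759e+02, -1.75300174e-02]), 446)
w1 (array([-3.41645461e+02, -1.10670374e+02,  3.15828536e-03]), 898)
w5 (array([-3.36144706e+02, -1.03989551e+02, -1.97104772e-02]), 2648)
[ 0.98 -0.18  0.  ]
[-0.98  0.18  0.  ]
w6 (array([-3.37730600e+02, -1.03976815e+02, -1.80971122e-02]), 3569)
529 ((546.083740234375, 109.39968872070312), (7.731830596923828, 66.16307067871094), 79.19401550292969) 40.70273377542776 16.4
```

```bash
python3 - <<'E'
from h import *
v=np.array([-337.5,-104,-.018])
for f in('top4','scene4','w5','w6'):
    Z=np.load(f+'.npz');W=Z['W'];hsv=cv2.cvtColor(Z['p'],cv2.COLOR_RGB2HSV)
    m=(hsv[...,0]>72)&(hsv[...,0]<100)&(hsv[...,1]>80)&(np.hypot(W[...,0]-523,W[...,1]-14)<60)&(W[...,2]>5)
    P=W[m];L=(P-O)@np.c_[S,Y,up];c,s=np.cos(v[2]),np.sin(v[2]);d=L[:,:2]-v[:2];x=d[:,0]*c+d[:,1]*s;y=-d[:,0]*s+d[:,1]*c
    T=np.c_[x,y][(L[:,2]>80)&(L[:,2]<90)].astype(np.float32);print(f,len(P),len(T),np.percentile(L[:,2],99).round(1))
    if len(T)>5: print('  rim bbox centre',(T.min(0)+T.max(0))/2,np.ptp(T,0),cv2.minEnclosingCircle(T))
    k=(L[:,2]>20)&(L[:,2]<75);print('  body bbox',x[k].min().round(1),x[k].max().round(1),y[k].min().round(1),y[k].max().round(1)) if k.sum()>5 else 0
    k=(L[:,2]>5)&(L[:,2]<40);print('  low body bbox',x[k].min().round(1),x[k].max().round(1),y[k].min().round(1),y[k].max().round(1)) if k.sum()>5 else 0
E
```

```text
top4 222 50 88.6
  rim bbox centre [-31.821003  -7.221224] [61.25444  63.357967] ((-31.414331436157227, -7.070157527923584), 31.90178871154785)
  body bbox -60.2 -2.0 -39.1 20.7
  low body bbox -58.8 -2.4 -31.8 35.1
scene4 83 39 86.4
  rim bbox centre [-34.880737   0.777091] [63.457428 45.544777] ((-34.8807373046875, -2.8005056381225586), 32.34543228149414)
  body bbox -52.5 -1.1 -35.6 24.8
  low body bbox -51.2 -10.0 -29.8 23.1
w5 4740 652 85.7
  rim bbox centre [-19.800549   -6.9824095] [39.00358 61.15883] ((-30.076181411743164, -6.982409477233887), 31.025056838989258)
  body bbox -62.8 -0.4 -36.2 24.2
  low body bbox -62.9 -0.7 -32.2 23.1
w6 5288 1117 85.8
  rim bbox centre [-32.959015   -7.3370113] [63.539524 62.555935] ((-32.5894660949707, -6.690385818481445), 32.69274139404297)
  body bbox -64.8 -3.6 -37.8 21.8
  low body bbox -64.8 -3.7 -37.8 21.8
```

The tray got nudged about 7 mm during the release. The cup stands at tray (-32,-7), about 7 mm off the mark, which is inside the 14 mm tolerance. Next I'll grip the wall and drag the tray to just before the entry.

```bash
python3 - <<'E'
from h import *
L=((np.load('top4.npz')['W']-O)@np.c_[S,Y,up]).reshape(-1,3);L0=((np.load('top0.npz')['W']-O)@np.c_[S,Y,up]).reshape(-1,3)
k=(L0[:,2]>9)&(L0[:,0]>-480)&(L0[:,0]<-45)&(L0[:,1]>-28)&(L0[:,1]<130)
B=L0[k];print('obst y>84:',(B[:,1]>84).sum(),B[B[:,1]>84][:5].round(0), 'beyond tray y in -28..84', np.unique((B[(B[:,1]>-22)&(B[:,1]<84)][:,:2]//20*20),axis=0,return_counts=True))
t=h0-.018;T=np.array([np.cos(t),np.sin(t),0]);g=np.array([546.1,109.4,0])
manip.gripper_to(50)
manip.servo_line(g+[0,0,190],quat(-up,-T))
manip.servo_line(g+[0,0,60],speed=150)
print(manip.servo_line(g+[0,0,10],speed=60,f_stop=6),sensors.current_eef_pos())
manip.gripper_to(4)
print(sensors.current_finger_gap(),sensors.current_grasp_force(),sensors.current_force(),sensors.current_t())
E
```

```text
obst y>84: 261 [[-311.  129.   92.]
 [-307.  127.   99.]
 [-303.  127.  102.]
 [-300.  129.   97.]
 [-293.  126.  109.]] beyond tray y in -28..84 (array([[-480.,   40.],
       [-480.,   60.],
       [-480.,   80.],
       [-440.,   20.],
       [-420.,   40.],
       [-420.,   60.],
       [-380.,   60.],
       [-360.,  -20.],
       [-360.,   20.],
       [-340.,   60.],
       [-300.,   20.],
       [-280.,   20.],
       [-260.,    0.],
       [-240.,    0.],
       [-180.,   40.],
       [ -80.,   40.],
       [ -60.,   60.]]), array([2, 1, 6, 1, 1, 1, 1, 1, 1, 1, 1, 1, 1, 1, 1, 1, 1]))
False [546.3454798  109.41136027  10.34734394]
8.50597201052479 59.70694899559021 [-1.69485635  1.8769203   5.82064107] 19.675
```

```bash
python3 - <<'E'
from h import *
z=sensors.current_eef_pos()[2]
q=quat(-up,-S)
G=lambda x,y:O+(x-130)*S+y*Y+[0,0,z]
print(manip.servo_line(G(-185,1.5),q,speed=70,f_stop=25),sensors.current_force(),sensors.current_t())
manip.hold(.3)
p,d=snap('top','t7.png');W=cloud('top',d);np.savez('top7.npz',p=p,d=d,W=W);print(trayfit(W,np.array([-185,1.5,0.]),S,Y,O))
p,d=snap('scene','s7.png');W=cloud('scene',d);np.savez('scene7.npz',p=p,d=d,W=W);print(trayfit(W,np.array([-185,1.5,0.]),S,Y,O))
a=cv2.imread('pics/s7.png')[90:250,70:330];b=cv2.imread('pics/t7.png')[130:260,200:430]
cv2.imwrite('pics/c7.png',np.hstack([cv2.resize(a,(400,300)),cv2.resize(b,(400,300))]))
E
```

```text
False [-1.8993004   4.36167984  3.61457704] 22.45
(array([-1.84715824e+02, -2.59200520e-02, -7.05958106e-03]), 162)
(array([-1.86003203e+02,  2.88776546e+00, -6.94896640e-03]), 335)
```

View pics/c7.png

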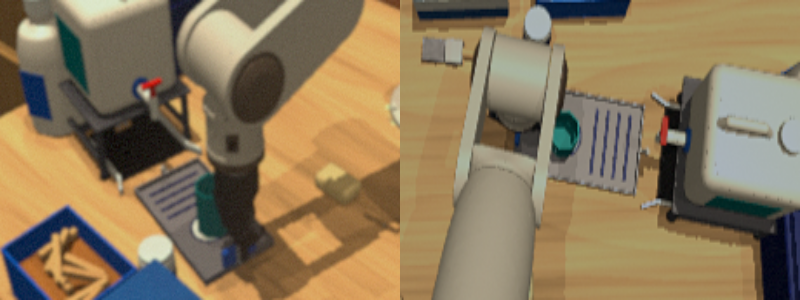

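The cup stands on the tray, and the tray is lined up in front of the flared runners at (600,145) in the top half, within 0.4°. Next I'll insert it.

```bash
python3 - <<'E'
from h import *
z=sensors.current_eef_pos()[2]
t=h0+.006;q=quat(-up,-np.array([np.cos(t),np.sin(t),0]))
G=lambda x,y:O+(x-130)*S+y*Y+[0,0,z]
F=lambda:(np.c_[S,Y,up].T@sensors.current_force()).round(1)
loc=lambda:((sensors.current_eef_pos()-O)@np.c_[S,Y,up]+[130,0,0]).round(1)
for x,sp in((-100,50),(-50,50),(-13,40)):
    r=manip.servo_line(G(x,1.5),q,speed=sp,f_stop=15);print(r,loc(),F(),sensors.current_t())
    if r: break
E
```

```text
False [-100.     1.5   10.4] [-3.3 -0.2  0.8] 24.7
False [-49.8   1.5  10.4] [ 0.3 -0.6  2.1] 25.85
False [-13.1   1.5  10.4] [-2.6  1.   2.5] 26.925
```

```bash
python3 - <<'E'
from h import *
z=sensors.current_eef_pos()[2]
t=h0+.006;q=quat(-up,-np.array([np.cos(t),np.sin(t),0]))
G=lambda x,y:O+(x-130)*S+y*Y+[0,0,z]
F=lambda:(np.c_[S,Y,up].T@sensors.current_force()).round(1)
loc=lambda:((sensors.current_eef_pos()-O)@np.c_[S,Y,up]+[130,0,0]).round(1)
for x in np.arange(-11,7,1.5):
    r=manip.servo_line(G(x,1.5),q,speed=12,f_stop=30);f=F();print(r,loc(),f,sensors.current_t())
    if r or f[0]<-32: break
E
```

```text
False [-11.2   1.5  10.4] [-3.7 -0.1  2.3] 27.2417
False [-9.6  1.5 10.4] [-4.7 -0.1  3. ] 27.5167
False [-8.2  1.5 10.4] [-5.4 -0.6  3.9] 27.7917
False [-7.1  1.4 10.4] [-8.3 -0.3  4.5] 28.0667
False [-6.2  1.4 10.4] [-13.7  -1.1   5.2] 28.3417
False [-5.   1.4 10.4] [-16.1  -0.7   6.6] 28.6167
False [-2.9  1.4 10.4] [-10.1  -1.3   5.7] 28.8917
False [-0.8  1.4 10.4] [-5.8 -1.2  3.7] 29.1667
False [-0.7  1.5 10.4] [-17.2  -0.4   5.2] 29.4417
False [-0.6  1.6 10.4] [-29.8   2.1   6.7] 29.7167
False [-0.5  1.8 10.4] [-41.7   3.6   9. ] 29.9917
```

The force dipped as the catch gave way, then rose sharply at the hard stop. I'll ease off, release, retreat and verify.

```bash
python3 - <<'E'
from h import *
z=sensors.current_eef_pos()[2]
G=lambda x,y,z:O+(x-130)*S+y*Y+[0,0,z]
manip.servo_line(G(0.3,1.5,z),speed=12);print((np.c_[S,Y,up].T@sensors.current_force()).round(1))
manip.gripper_to(40);manip.hold(.2)
manip.servo_line(G(-2,1.5,z+60),speed=60);manip.servo_line(G(-60,1.5,200),speed=150)
print(sensors.current_t(),sensors.current_force())
manip.move_ptp(G(-230,-140,200),quat(-up,np.cross(-up,Y)))
p,d,W=wsnap('w8.png');np.savez('w8.npz',p=p,W=W);print('w',trayfit(W,np.array([-2,1.5,0.]),S,Y,O))
hsv=cv2.cvtColor(p,cv2.COLOR_RGB2HSV);L=(W-O)@np.c_[S,Y,up]
m=(hsv[...,0]>72)&(hsv[...,0]<100)&(hsv[...,1]>80)&(abs(L[...,0]+30)<60)&(abs(L[...,1])<60)&(L[...,2]>10)&(L[...,2]<95)
P=L[m];print('cup z99',np.percentile(P[:,2],[1,99]));k=P[:,2]>78;print((P[k].min(0)+P[k].max(0))/2,np.ptp(P[k],axis=0));k=P[:,2]<40;print(P[k].min(0),P[k].max(0))
b=(hsv[...,0]>105)&(hsv[...,0]<122)&(hsv[...,1]>130)&(L[...,2]>34)&(L[...,2]<46)&(L[...,0]<-80)&(L[...,0]>-180)&(abs(L[...,1])<60)
X=L[b];print('grip',len(X),cv2.minAreaRect(X[:,:2].astype(np.float32)),np.median(X[:,2]),sensors.current_t())
E
```

```text
[-12.1   3.    2.2]
33.3 [ 0.22013254 -0.00369074  0.02819731]
w (array([-2.65198863,  3.04261209,  0.00752395]), 896)Traceback (most recent call last):
  File "<stdin>", line 12, in <module>
    return _quantile_unchecked(
        a, q, axis, out, overwrite_input, method, keepdims, weights)
    return _ureduce(a,
                    func=_quantile_ureduce_func,
    ...<5 lines>...
                    overwrite_input=overwrite_input,
                    method=method)
    r = func(a, **kwargs)
    result = _quantile(arr,
                       quantiles=q,
    ...<2 lines>...
                       out=out,
                       weights=wgt)
    slices_having_nans = np.isnan(arr[-1, ...])
                                  ~~~^^^^^^^^^
IndexError: index -1 is out of bounds for axis 0 with size 0
```

I've used all ten pictures, so I'll check numerically.

```bash
python3 - <<'E'
from h import *
Z=np.load('w8.npz');D={'w8':(Z['p'],Z['W'])}
for n in('top','scene'):
    p,d=snap(n,n+'8.png');D[n]=(p,cloud(n,d))
for f,(p,W) in D.items():
    L=(W-O)@np.c_[S,Y,up];hsv=cv2.cvtColor(p,cv2.COLOR_RGB2HSV)
    m=(abs(L[...,0]+34)<55)&(abs(L[...,1]+5)<50)&(L[...,2]>9)&(L[...,2]<92)
    te=m&(hsv[...,0]>68)&(hsv[...,0]<105)&(hsv[...,1]>60)
    print(f,'view x',np.nanmin(L[...,0]),np.nanmax(L[...,0]),'occ',m.sum(),'teal',te.sum())
    for nm,k in(('rim',te&(L[...,2]>78)),('low',te&(L[...,2]<45)),('any',m&(L[...,2]>20))):
        X=L[k]
        if len(X)>5: print('  ',nm,len(X),np.percentile(X,[1,99],axis=0).round(1).tolist())
    b=(hsv[...,0]>105)&(hsv[...,0]<122)&(hsv[...,1]>130)&(L[...,2]>34)&(L[...,2]<46)&(L[...,0]<-80)&(L[...,0]>-180)&(abs(L[...,1])<60)
    X=L[b]
    if len(X)>5: print('  grip',len(X),cv2.minAreaRect(X[:,:2].astype(np.float32)))
    print('  tray',trayfit(W,np.array([-2,1.5,0.]),S,Y,O))
E
```

```text
w8 view x -725.9607725801123 -0.8605325467603262 occ 0 teal 0
  grip 847 ((-131.89878845214844, -4.909360885620117), (54.8289909362793, 11.164314270019531), 88.95712280273438)
  tray (array([-2.65198863,  3.04261209,  0.00752395]), 896)
top view x -2036.3169712838035 998.9194613310974 occ 225 teal 183
   rim 49 [[-64.2, -36.0, 78.1], [-2.7, 26.3, 90.4]]
   low 85 [[-64.3, -35.9, 9.1], [-2.0, 23.2, 43.8]]
   any 146 [[-64.8, -37.2, 20.8], [-4.4, 25.9, 89.4]]
  grip 42 ((-129.99729919433594, 0.6733055114746094), (67.48566436767578, 9.458932876586914), 89.89324188232422)
  tray (array([-0.0381311 ,  1.61124667,  0.00398704]), 169)
scene view x -1028.640025657279 1680.6527136660388 occ 568 teal 549
   rim 81 [[-64.4, -32.6, 78.2], [-3.3, 27.8, 86.4]]
   low 166 [[-66.8, -22.6, 9.7], [-31.8, 27.1, 44.6]]
   any 517 [[-66.4, -32.6, 20.8], [-2.9, 28.6, 85.5]]
  grip 51 ((-133.0725555419922, 5.086093902587891), (10.52817440032959, 62.34038543701172), 0.21927864849567413)
  tray (array([-0.73311713,  3.96489181, -0.00798695]), 395)
```

The cup is upright: its rim is at z≈84 mm and its axis is about 6 mm from the nozzle. The tray is home, the robot is clear, and the force profile confirmed the catch.

```bash
python3 -c "
from h import *
print(order.sign_off(),sensors.current_t())"
```

```text
the job is handed in; nothing more can be done
the job is handed in; nothing more can be done
```

The job is handed in: the tray is home past its catch and the cup stands upright about 6 mm from the tap's axis by camera (limit 16 mm), at about 34 s of the 72 s; sign-off gave no verdict, and I did not re-measure the bystanders at the end.

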